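# Load the feed sled, then unhitch it and hold the tongue up

### The arm

A 6-joint arm with a two-finger parallel gripper is mounted at the origin on the work surface. World frame = base frame: x ahead of the robot, y to its left, z up, the work surface at z = 0. Lengths are in m, angles in degrees, forces in N, time in s.
With the tool pointing down it reaches from about 0.3 to 0.875 m from the base axis. Payload 4.2 kg.
Tool frame: the origin (TCP) lies at the very end of the fingers, on their centre line; the grasp point (between the pads) lies 19 mm behind it; z points along the fingers, x is the direction in which the jaws open and shut, and the axes are right-handed (so a half turn about z gives the same grasp; the last joint's range is limited). The gripper opens to 85 mm and grips with 20 to 120 N. Pads are 22 mm wide; open, the fingers measure 114 mm over their backs; the gripper's body (76 mm by 85 mm) begins 54 mm behind the grasp point. The pads swing forward as they close: fully open they stand 13 mm farther back than shut.
Start: joints at [72.651, 18.312, 89.639, -0, 72.044, -1.146], TCP at [0.16, 0.552, 0.231] pointing down, gripper open.
Joint ranges: [-177.97, 177.97], [-48.28, 115.42], [12.27, 149.76], [-77.06, 257.06], [2.81, 150.46], [-146.56, 146.56]. Speed limits (degrees/s): [147.25, 147.25, 180, 180, 180, 180].

### API

Orientations are given as a 3x3 rotation matrix whose columns are the frame's x, y, z axes.
In Python, from cell import bot gives the robot as it stands.
- The arm moves only by the shell command python3 -m creep 'ROWS' [FORCE]. ROWS is JSON, a list of rows, each an object with "grip": the opening, from 0 (shut) to 1 (fully open); "translation": the shift along the tool's x, y, z in cm, a list of three; "twist": the turn, a rotation vector about the tool's x, y, z in rad, a list of three. A call has 1 to 8 rows; each row is the pose to reach, as a shift and turn from the pose commanded when the call began, along the tool's axes at that moment; what a row does not reach only later rows make up. A row lasts 1/12 s, in which the tool goes at most 41.7 mm and 7.16 degrees, less where a joint would pass 70% of its speed; a pose out of reach is approached as far as the arm can. A call with a gripper value outside its range is refused whole. The fingers move at their own pace and stop on an object; FORCE is the grip in N (left out, the last holds). Time passes only in rows, so rows that repeat a pose let the fingers close. It gives the time, the measured TCP pose, the force and the opening at its end, in the units of the state.
- bot.get_state(): the state, without advancing time (a new reading comes with each control period).
- bot.read_camera(name): name is "scene" or "side" or "wrist"; returns a dict with "frame" (384x512x3 uint8, red, green, blue), "range_z" (384x512 float32, m along the optical axis (not along the pixel's ray), 0 where there is no reading), "intrinsics" (3x3 intrinsics, pixels), "R" (3x3) and "t" (3): a world point X has camera coordinates R X + t. Camera axes: x right, y down, z forward; pixel columns grow to the right and rows downward; lengths in m; the calibration is good to about 2 mm. The wrist camera is an equidistant fisheye: a pixel r from the principal point sees the ray r / f radians off the axis. A picture is of the moment at which its call begins.
- bot.job_done(): hands the job in, once; it reports no verdict.
The state is a dict: "clock": time; "q": joint angles; "joint_vel": joint speeds; "joint_torque": joint torques, N m; "position": TCP position; "eef_rot": TCP orientation; "ft_force": force on the tool from outside, world axes, zero at the start; "wrist_torque": the same for the moment, N m; "width": finger opening in m.
Only numpy, scipy, OpenCV 4.12 (cv2) and the standard library are available. Lean on these libraries where they do the work, as an engineer would, in place of code of your own. Each camera call takes 0.05 s, during which the arm holds its last target. There are 200 camera calls.

### The job

Lay the rectangular aluminium sign block flat and square, fully home, in the corner-walled pocket of the feed sled and let go of it. Then unhitch the sled so that I can roll it to the engraver: with the tongue still down, pull the latch handle sideways against its spring, all the way out from the coupler, and then lift the tongue off the ball by it. Finish while still holding the coupler up, still and well clear of the ball (some 80 mm above where it was), with the block left in its pocket and the other things on the bench left where they are.

Things in the scene. Friction and masses are not known exactly. Their poses are not given: they have to be found in the camera images.
- block: The sign blank (all sizes in mm): a plain solid aluminium block, 100 long (its x) x 50 wide (its y) x 18 mm thick, about 240 g (varies), lying flat on the bench at the robot's right. Origin: centre of its underside. The other loose aluminium blank is round.
- sled: Fixed feed sled and drive post. Origin: on the bench straight under the ball; x runs along the tongue to the post (away from the robot), y to the robot's left, z up. Grey deck x -80 to 80, y -180 to 55, top at z 30. Steel ball 40 diameter, flat underside at z 68, centre z 78, top z 98, on an 18 neck. Post at x 178 to 288, |y| under 50, up to z 155. Pocket on the deck at y -130 (mm).
- pocket (a point): Centre of the pocket's floor (the deck's top), at (0, -130, 30) in the sled's frame. Pocket 104 (sled x) x 54 (sled y) within four L-shaped corner walls 8 high, 8 thick; each long side is open for 52 in its middle, where fingers holding the block by its width can reach down to the deck. The block fits either way round, 2 to spare each side (mm).
- tongue: Dark steel tongue, hinged about the sled's y. Origin: on the hinge, at (200, 0, 90) in the sled's frame; level when hitched, axes as the sled's. Coupler: 60 x 60 housing over the ball, top at z 105. Swings up 0.9 rad at most (positive about +y: coupler rises and comes back in sled +x); falls if let go (3.5 N lifts it at the coupler). Latch in, a fork under the ball locks it down (mm).
- coupler (a point): Point on the tongue at the centre of the coupler housing, at the ball's centre when hitched: (-200, 0, -12) in the tongue's frame, 78 above the bench when hitched.
- latch (a joint): How far the latch is pulled out, along the tongue's +y (the robot's left), in m: 0 in (locked), 0.024 at its stop. The fork clears the ball from 0.014 on. A spring pushes it back in: 5 N at 0, about 10 N at the stop.
- handle (a point): Grip point of the latch handle, an upright steel plate 26 (tongue x) x 12 thick (tongue y) beside the coupler on its +y side; the point is on its centre line, 18 below its top. Latch in and hitched: (0, 68, 134) in the sled's frame. Plate bare down to z 67, 32 clear of the housing, whose top is 29 below this point. Moves with latch and tongue. Pinch its thickness from above (mm).
- disc: bystander: round aluminium blank, 76 diameter, 14 thick, flat on the bench near the block. Origin: centre of its underside. Leave it where it is.
- mug: bystander: white mug, 80 across, 95 high, upright. Origin: centre of its underside. Leave it where it is.
- tape: bystander: tape measure, 62 x 34 x 58 high. Origin: centre of its underside. Leave it where it is.
- phone: bystander: phone lying flat, 150 x 72 x 8. Origin: centre of its underside. Leave it where it is.
- calculator: bystander: pocket calculator, 150 x 80 x 14. Origin: centre of its underside. Leave it where it is.
- cutter: bystander: utility knife, 150 x 26 x 14. Origin: centre of its underside. Leave it where it is.
- squeegee: bystander: flat plastic squeegee, 100 x 72 x 8. Origin: centre of its underside. Leave it where it is.

How it is judged:
By the outcome, as a careful person would: the job done as asked, in the order asked, and still so for the second after the job is handed in, while the arm keeps its last pose, push and grip.
It also fails if it takes over 58 s, if anything falls off the work surface, if the arm or the gripper's body presses on something with over 40 N, if the wrist force passes 120 N, or if a joint passes its speed limit or range.

## Working session

There is one attempt and no reset: what is moved stays moved. The work goes in short steps, Python scripts to look and compute and a shell command to move; the robot and the scene stay as the last step left them, time stands still between calls to the robot, and variables do not carry over. Pictures are saved under pics/ and viewed, about 8 in all and at most 12, crops included, and the job is handed in when it is done.

```bash
mkdir -p pics; ls; cat > h.py <<'E'
import numpy as np, cv2
from cell import bot
def cloud(c):
    K=c["intrinsics"];z=c["range_z"];v,u=np.mgrid[:z.shape[0],:z.shape[1]]
    P=np.stack([(u-K[0,2])/K[0,0]*z,(v-K[1,2])/K[1,1]*z,z],-1)
    return (P-c["t"])@c["R"]   # R^T (P-t)
def save(n,c): cv2.imwrite(f"pics/{n}.png",c["frame"][:,:,::-1])
E
python3 - <<'E'
from h import *
s=bot.get_state(); print({k:np.round(v,3).tolist() for k,v in s.items()})
ims=[]
for n in("scene","side"):
    c=bot.read_camera(n); np.savez(n,**c); ims.append(c["frame"])
    print(n,c["intrinsics"].tolist(),(-c["R"].T@c["t"]).round(3),(c["range_z"]>0).mean())
cv2.imwrite("pics/a.png",np.vstack(ims)[:,:,::-1][:, :])
save("scene",dict(frame=ims[0]));save("side",dict(frame=ims[1]))
E
```

```text
pics
{'clock': 0.0, 'q': [72.65, 18.351, 89.707, -0.0, 72.046, -1.147], 'joint_vel': [0.117, 0.117, -0.079, -0.139, -0.043, 0.071], 'joint_torque': [0.001, -41.552, -23.416, -0.0, 0.008, 0.0], 'position': [0.16, 0.552, 0.23], 'eef_rot': [[0.279, 0.96, -0.001], [0.96, -0.279, -0.002], [-0.002, -0.0, -1.0]], 'ft_force': [0.077, 0.566, 0.594], 'wrist_torque': [-0.025, -0.008, 0.039], 'width': 0.086}
scene [[454.84982882201297, 0.0, 258.29881580325355], [0.0, 454.84982882201297, 185.4212639979443], [0.0, 0.0, 1.0]] [1.277 0.386 1.345] 0.9958343505859375
side [[348.4288529487155, 0.0, 252.50607374305935], [0.0, 348.4288529487155, 189.08705812861456], [0.0, 0.0, 1.0]] [ 0.5   -0.951  0.609] 0.9958546956380209
```

View pics/scene.png

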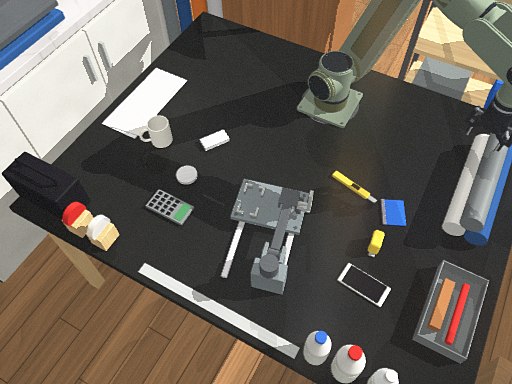

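View pics/side.png

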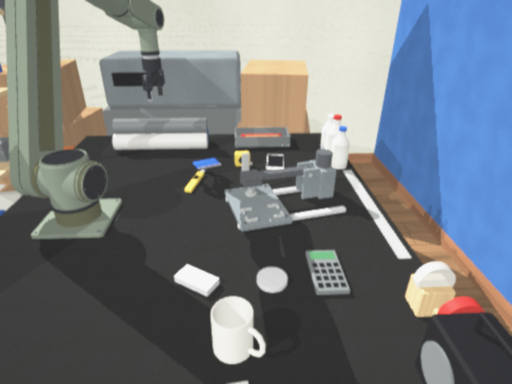

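The scene view shows the block at (215,140), the disc at (187,175), the mug at (157,131) and the sled deck at (270,205) with the post at (268,270). The side view shows the block at (197,280) and the sled at (270,205). Next I measure the block and sled from the depth data.

```bash
python3 - <<'E'
from h import *
def rect(P,zl,zh,box,name):
    m=(P[...,2]>zl)&(P[...,2]<zh)&(P[...,0]>box[0])&(P[...,0]<box[1])&(P[...,1]>box[2])&(P[...,1]<box[3])
    Q=P[m]
    if len(Q)<20: print(name,"few",len(Q));return
    (c,s,a)=cv2.minAreaRect((Q[:,:2]*1000).astype(np.float32)); b=cv2.boxPoints((c,s,a))
    print(name,len(Q),np.round(c,1),np.round(s,1),round(a,1),"z",np.median(Q[:,2]).round(4),b.round(0).tolist())
C={}
for n in("scene","side"):
    c=dict(np.load(n+".npz")); C[n]=P=cloud(c)
    if n=="scene":
        for q in((140,215),(175,187),(205,255),(270,268),(195,300),(160,157)): print(q,P[q].round(3))
b=C["scene"][140,215];d=C["scene"][205,255]
for n,P in C.items():
    rect(P,.012,.024,(b[0]-.08,b[0]+.08,b[1]-.08,b[1]+.08),n+" block")
    rect(P,.025,.034,(d[0]-.2,d[0]+.2,d[1]-.2,d[1]+.22),n+" deck")
    rect(P,.035,.041,(d[0]-.2,d[0]+.2,d[1]-.2,d[1]+.22),n+" walls")
    rect(P,.10,.108,(d[0]-.2,d[0]+.3,d[1]-.2,d[1]+.22),n+" tongue top")
    rect(P,.145,.16,(d[0]-.2,d[0]+.4,d[1]-.2,d[1]+.25),n+" post/handle")
big=[]
for n in ("scene",):
    im=cv2.imread("pics/scene.png")[165:300,140:330]; cv2.imwrite("pics/crop.png",cv2.resize(im,None,fx=4,fy=4,interpolation=cv2.INTER_CUBIC))
E
```

```text
(140, 215) [ 0.4   -0.295  0.016]
(175, 187) [ 0.585 -0.297  0.016]
(205, 255) [ 0.582 -0.021  0.022]
(270, 268) [0.819 0.154 0.151]
(195, 300) [0.478 0.098 0.031]
(160, 157) [ 0.576 -0.439  0.003]
scene block 279 [ 396.4 -300.2] [ 56.7 100.4] 55.5 z 0.017 [[339.0, -295.0], [422.0, -352.0], [454.0, -305.0], [371.0, -248.0]]
scene deck 1784 [642.2  44.7] [334.2 234.8] 13.6 z 0.0293 [[452.0, 119.0], [508.0, -109.0], [832.0, -30.0], [777.0, 198.0]]
scene walls 143 [647.5  47.2] [327.3 220.5] 13.8 z 0.0366 [[462.0, 115.0], [515.0, -99.0], [833.0, -21.0], [780.0, 193.0]]
scene tongue top 1019 [668.5 125.4] [324.  102.7] 9.2 z 0.104 [[500.0, 150.0], [517.0, 49.0], [837.0, 101.0], [820.0, 202.0]]
scene post/handle 316 [673.1 150.7] [ 54.2 309.4] 88.1 z 0.1534 [[518.0, 129.0], [827.0, 118.0], [829.0, 173.0], [519.0, 183.0]]
side block 640 [ 397.2 -303.8] [ 52.2 101.2] 57.6 z 0.0163 [[340.0, -299.0], [426.0, -353.0], [454.0, -309.0], [368.0, -255.0]]
side deck 1746 [634.8  37.6] [314.2 238. ] 13.6 z 0.0285 [[454.0, 116.0], [510.0, -115.0], [815.0, -41.0], [759.0, 190.0]]
side walls 151 [643.   32.1] [306.7 179.7] 21.4 z 0.0368 [[467.0, 60.0], [533.0, -108.0], [819.0, 4.0], [753.0, 172.0]]
side tongue top 578 [669.  118.3] [319.7 100. ] 9.4 z 0.1034 [[503.0, 142.0], [519.0, 43.0], [835.0, 95.0], [819.0, 194.0]]
side post/handle 134 [673.1 132.8] [307.3  59.2] 4.2 z 0.153 [[518.0, 151.0], [522.0, 92.0], [828.0, 114.0], [824.0, 174.0]]
```

View pics/crop.png

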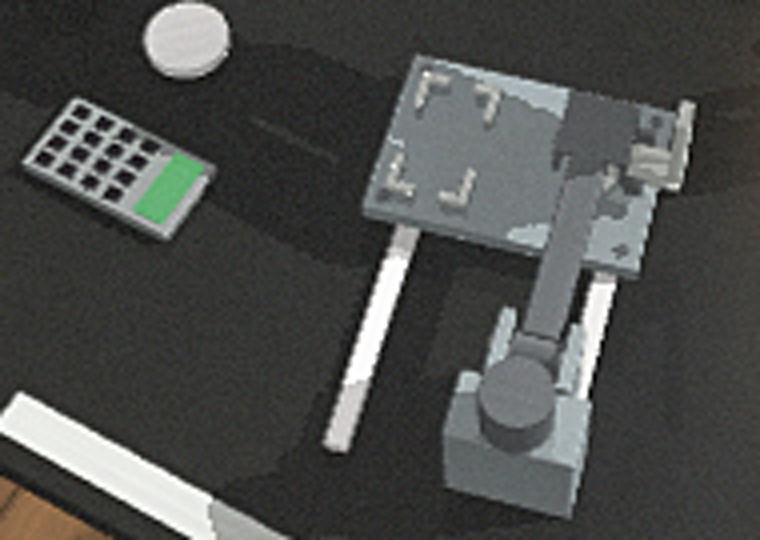

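```bash
cat >> h.py <<'E'
def go(x,y,z,yaw):  # yaw of tool x, deg; tool pointing down -> shift cm, twist rad
    from scipy.spatial.transform import Rotation as Ro
    s=bot.get_state();R=np.array(s["eef_rot"]);p=np.array(s["position"])
    a=np.radians(yaw);c,q=np.cos(a),np.sin(a)
    T=np.array([[c,q,0],[q,-c,0],[0,0,-1.]])
    print(f"to {x,y,z,yaw}: t",(R.T@(np.array([x,y,z])-p)*100).round(2),"w",Ro.from_matrix(R.T@T).as_rotvec().round(3))
def st():
    s=bot.get_state();R=s["eef_rot"];print("clk",round(s["clock"],2),"p",np.round(s["position"],4),"yaw",np.degrees(np.arctan2(R[1][0],R[0][0])).round(2),"tilt",np.round(np.array(R)[:2,2],3),"F",np.round(s["ft_force"],1),"w",round(s["width"],4))
E
python3 -c "
from h import *
go(.42,.1,.22,65);go(.397,-.302,.18,57)"
```

```text
to (0.42, 0.1, 0.22, 65): t [-36.13  37.54   1.11] w [0.    0.002 0.154]
to (0.397, -0.302, 0.18, 57): t [-75.37  46.55   5.18] w [0.    0.002 0.293]
```

```bash
python3 -m creep '[{"grip":1,"translation":[-36,37.5,1],"twist":[0,0.002,0.15]},{"grip":1,"translation":[-36,37.5,1],"twist":[0,0.002,0.15]},{"grip":1,"translation":[-36,37.5,1],"twist":[0,0.002,0.15]},{"grip":1,"translation":[-36,37.5,1],"twist":[0,0.002,0.15]},{"grip":1,"translation":[-36,37.5,1],"twist":[0,0.002,0.15]},{"grip":1,"translation":[-36,37.5,1],"twist":[0,0.002,0.15]},{"grip":1,"translation":[-36,37.5,1],"twist":[0,0.002,0.15]},{"grip":1,"translation":[-36,37.5,1],"twist":[0,0.002,0.15]}]'; python3 -c "
from h import *
st();go(.42,.1,.22,65);go(.397,-.302,.18,57)"
```

```text
clock: 0.77
position: [0.3272, 0.2615, 0.2247]
eef_rot: [[0.419, 0.908, 0.001], [0.908, -0.419, 0.002], [0.002, -0.0, -1.0]]
ft_force: [0.8, 0.8, 0.1]
width: 0.0851
clk 0.77 p [0.3272 0.2615 0.2247] yaw 65.24 tilt [0.001 0.002] F [0.8 0.8 0.1] w 0.0851
to (0.42, 0.1, 0.22, 65): t [-10.78  15.19   0.45] w [-0.    -0.002  0.004]
to (0.397, -0.302, 0.18, 57): t [-48.25  29.94   4.37] w [-0.    -0.002  0.144]
```

```bash
python3 -m creep '[{"grip":1,"translation":[-4,7,1],"twist":[0,0,0.03]},{"grip":1,"translation":[-8,10,1],"twist":[0,0,0.06]},{"grip":1,"translation":[-48.2,30,4.4],"twist":[0,-0.002,0.144]},{"grip":1,"translation":[-48.2,30,4.4],"twist":[0,-0.002,0.144]},{"grip":1,"translation":[-48.2,30,4.4],"twist":[0,-0.002,0.144]},{"grip":1,"translation":[-48.2,30,4.4],"twist":[0,-0.002,0.144]},{"grip":1,"translation":[-48.2,30,4.4],"twist":[0,-0.002,0.144]},{"grip":1,"translation":[-48.2,30,4.4],"twist":[0,-0.002,0.144]}]' >/dev/null; python3 -c "
from h import *
st();go(.397,-.302,.18,57)"
```

```text
clk 1.43 p [ 0.3815 -0.0594  0.1982] yaw 56.96 tilt [-0.  0.] F [ 1.6  1.  -0.3] w 0.0855
to (0.397, -0.302, 0.18, 57): t [-19.49  14.53   1.81] w [-0.    -0.    -0.001]
```

```bash
python3 -m creep '[{"grip":1,"translation":[-19.5,14.5,1.8],"twist":[0,0,0]},{"grip":1,"translation":[-19.5,14.5,1.8],"twist":[0,0,0]},{"grip":1,"translation":[-19.5,14.5,1.8],"twist":[0,0,0]},{"grip":1,"translation":[-19.5,14.5,1.8],"twist":[0,0,0]},{"grip":1,"translation":[-19.5,14.5,1.8],"twist":[0,0,0]},{"grip":1,"translation":[-19.5,14.5,1.8],"twist":[0,0,0]},{"grip":1,"translation":[-19.5,14.5,1.8],"twist":[0,0,0]},{"grip":1,"translation":[-19.5,14.5,1.8],"twist":[0,0,0]}]' >/dev/null; cat >> h.py <<'E'
def fcloud(c):
    K=c["intrinsics"];z=c["range_z"];v,u=np.mgrid[:z.shape[0],:z.shape[1]]
    X=(u-K[0,2])/K[0,0];Y=(v-K[1,2])/K[1,1];r=np.hypot(X,Y)+1e-9
    k=np.tan(np.minimum(r,1.5))/r
    return (np.stack([X*k*z,Y*k*z,z],-1)-c["t"])@c["R"]
def fray(c,u,v,h):   # pixels -> world points on plane z=h
    K=c["intrinsics"];X=(np.asarray(u)-K[0,2])/K[0,0];Y=(np.asarray(v)-K[1,2])/K[1,1];r=np.hypot(X,Y)+1e-9
    d=np.stack([X*np.sin(r)/r,Y*np.sin(r)/r,np.cos(r)],-1)@c["R"];o=-c["R"].T@c["t"]
    return o+d*((h-o[2])/d[...,2])[...,None]
E
python3 - <<'E'
from h import *
st();c=bot.read_camera("wrist");np.savez("w1",**c);save("w1",c);st()
P=fcloud(c);m=(P[...,2]>.011)&(P[...,2]<.024)&(np.hypot(P[...,0]-.397,P[...,1]+.302)<.075)
print(m.sum(),np.median(P[m][:,2]));v,u=np.nonzero(m)
Q=fray(c,u,v,.018)
r=cv2.minAreaRect((Q[:,:2]*1000).astype(np.float32));print(r)
E
```

```text
clk 2.1 p [ 0.3968 -0.3013  0.1794] yaw 56.77 tilt [-0.002  0.002] F [-0.5  0.4 -0.6] w 0.0853
clk 2.15 p [ 0.3967 -0.2999  0.1796] yaw 56.86 tilt [-0.002  0.002] F [-0.7  0.8  0.1] w 0.0854
4322 0.016994994695763835
((393.2716979980469, -300.7302551269531), (50.17991638183594, 99.57837677001953), 57.005889892578125)
```

View pics/w1.png

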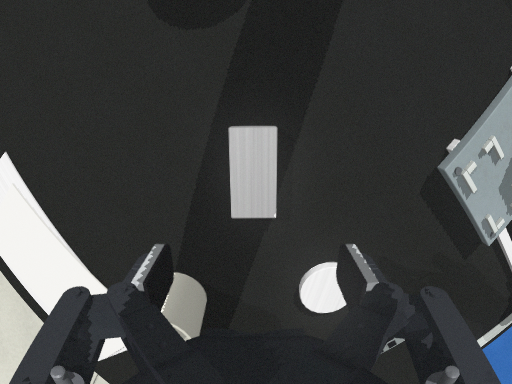

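The wrist view shows the block at (253,172), square to the jaws, with the disc and mug clear of the fingers.

```bash
python3 -c "
from h import *
go(.3935,-.3007,.0025,57)"
```

```text
to (0.3935, -0.3007, 0.0025, 57): t [-0.25 -0.18 17.71] w [-0.002 -0.001 -0.002]
```

```bash
python3 -m creep '[{"grip":1,"translation":[-0.2,-0.2,4],"twist":[0,0,0]},{"grip":1,"translation":[-0.2,-0.2,8],"twist":[-0.002,-0.001,-0.002]},{"grip":1,"translation":[-0.2,-0.2,12],"twist":[-0.002,-0.001,-0.002]},{"grip":1,"translation":[-0.2,-0.2,15],"twist":[-0.002,-0.001,-0.002]},{"grip":1,"translation":[-0.2,-0.2,16.5],"twist":[-0.002,-0.001,-0.002]},{"grip":1,"translation":[-0.2,-0.2,17.4],"twist":[-0.002,-0.001,-0.002]},{"grip":1,"translation":[-0.2,-0.2,17.7],"twist":[-0.002,-0.001,-0.002]},{"grip":1,"translation":[-0.2,-0.2,17.7],"twist":[-0.002,-0.001,-0.002]}]' >/dev/null; python3 -c "
from h import *
st()"; python3 -m creep '[{"grip":0.55,"translation":[0,0,0],"twist":[0,0,0]},{"grip":0.5,"translation":[0,0,0],"twist":[0,0,0]},{"grip":0.4,"translation":[0,0,0],"twist":[0,0,0]},{"grip":0.4,"translation":[0,0,0],"twist":[0,0,0]},{"grip":0.4,"translation":[0,0,0],"twist":[0,0,0]},{"grip":0.4,"translation":[0,0,0],"twist":[0,0,0]},{"grip":0.4,"translation":[0,0,0],"twist":[0,0,0]},{"grip":0.4,"translation":[0,0,0],"twist":[0,0,0]}]' 60 ; python3 -c "
from h import *
st();go(.3935,-.3007,.12,57);go(.5746,-.044,.12,103.6)"
```

```text
clk 2.82 p [ 0.3948 -0.2998  0.0035] yaw 57.14 tilt [ 0.001 -0.002] F [ 0.9 -0.  -0.6] w 0.0856
clock: 3.48
position: [0.3953, -0.3011, 0.0048]
eef_rot: [[0.544, 0.839, 0.003], [0.839, -0.544, -0.003], [-0.001, 0.004, -1.0]]
ft_force: [-0.4, 1.0, 7.0]
width: 0.0482
clk 3.48 p [ 0.3953 -0.3011  0.0048] yaw 57.06 tilt [ 0.003 -0.003] F [-0.4  1.   7. ] w 0.0482
to (0.3935, -0.3007, 0.12, 57): t [ -0.07  -0.12 -11.52] w [0.004 0.001 0.001]
to (0.5746, -0.044, 0.12, 103.6): t [ 31.32   1.12 -11.55] w [ 0.004  0.003 -0.812]
```

```bash
python3 -m creep '[{"grip":0.4,"translation":[0,0,-3],"twist":[0,0,0]},{"grip":0.4,"translation":[0,0,-7],"twist":[0,0,0]},{"grip":0.4,"translation":[2,0,-10],"twist":[0,0,-0.1]},{"grip":0.4,"translation":[6,0.2,-11.5],"twist":[0,0,-0.2]},{"grip":0.4,"translation":[10,0.4,-11.5],"twist":[0,0,-0.32]},{"grip":0.4,"translation":[14,0.6,-11.5],"twist":[0,0,-0.44]},{"grip":0.4,"translation":[18,0.7,-11.5],"twist":[0.002,0.002,-0.56]},{"grip":0.4,"translation":[22,0.8,-11.5],"twist":[0.003,0.003,-0.68]}]' >/dev/null; python3 -c "
from h import *
st();go(.5746,-.044,.15,103.6)"
```

```text
clk 4.15 p [ 0.5211 -0.1184  0.1186] yaw 96.35 tilt [-0.001  0.002] F [ 0.8 -0.9 -2.5] w 0.0482
to (0.5746, -0.044, 0.15, 103.6): t [ 6.81  6.13 -3.13] w [-0.001 -0.002 -0.127]
```

```bash
python3 -m creep '[{"grip":0.4,"translation":[0,0,-2],"twist":[0,0,-0.06]},{"grip":0.4,"translation":[0,0,-3.1],"twist":[-0.001,-0.002,-0.127]},{"grip":0.4,"translation":[0,0,-3.1],"twist":[-0.001,-0.002,-0.127]},{"grip":0.4,"translation":[0,0,-3.1],"twist":[-0.001,-0.002,-0.127]}]' >/dev/null;python3 - <<'E'
from h import *
st();c=bot.read_camera("wrist");np.savez("w2",**c);save("w2",c);st()
c2=bot.read_camera("side");np.savez("s2",**c2)
P=fcloud(c);p=np.array(bot.get_state()["position"])
m=(np.linalg.norm(P[...,:2]-p[:2],axis=-1)<.08)&(abs(P[...,2]-p[2])<.03)
print("held",m.sum(),P[m].min(0),P[m].max(0))
E
```

```text
clk 4.48 p [ 0.5206 -0.12    0.1494] yaw 103.22 tilt [ 0.001 -0.   ] F [-0.4  0.2 -2.6] w 0.0486
clk 4.53 p [ 0.52   -0.1202  0.1487] yaw 103.19 tilt [-0.001  0.   ] F [ 0.9 -1.3 -3.2] w 0.0482
held 18344 [ 0.46528131 -0.1573499   0.14561928] [ 0.57079279 -0.08321549  0.17836654]
```

View pics/w2.png

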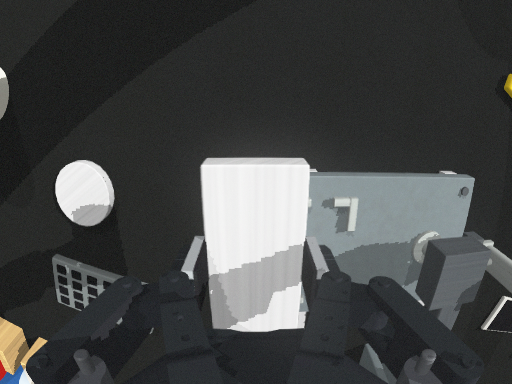

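The wrist view shows the block held at (255,245), square between the pads. The deck is at right with its free corner at (472,177), and one L-wall is visible with its corner at (353,203). Next I compute the block-in-hand pose and refine the sled from these.

```bash
python3 - <<'E'
from h import *
c=dict(np.load("w2.npz"));P=fcloud(c)
p=np.array([.5203,-.1201,.149])
# held block top face
m=(np.linalg.norm(P[...,:2]-p[:2],axis=-1)<.075)&(abs(P[...,2]-(p[2]+.0132))<.006)
m[:, :195]=0;m[:,315:]=0
f=c["frame"].astype(int);m&=(f.sum(2)>330)
n,l,s,ce=cv2.connectedComponentsWithStats(m.astype(np.uint8));k=1+s[1:,4].argmax();m=l==k
v,u=np.nonzero(m);zt=np.median(P[m][:,2]);print("top z-p",zt-p[2],s[k])
a=np.radians(103.2);ax=np.array([np.sin(a),-np.cos(a)]) ;ay=np.array([np.cos(a),np.sin(a)]) # ax=long (sled +x), ay=jaw
Q=fray(c,u,v,p[2]+.0132)[:,:2]-p[:2];X=Q@ax;Y=Q@ay
print("long",X.min(),X.max(),"jaw",np.percentile(Y,[.3,99.7]))
r=cv2.minAreaRect((np.c_[X,Y]*1000).astype(np.float32));print(r)
E=np.array([[x,Y[abs(X-x)<.002].min(),Y[abs(X-x)<.002].max()] for x in np.arange(-.04,.03,.005)])
print("edge slopes deg",np.degrees(np.arctan([np.polyfit(E[:,0],E[:,i],1)[0] for i in(1,2)])))
# deck
m=(P[...,2]>.022)&(P[...,2]<.034)&(np.arange(512)[None]>312)&(np.arange(384)[:,None]<300)&(P[...,0]<.7)
v,u=np.nonzero(m);D=fray(c,u,v,.03)[:,:2]
a=np.radians(13.6);sx=np.array([np.cos(a),np.sin(a)]);sy=np.array([-sx[1],sx[0]])
X=D@sx;Y=D@sy;ys=np.arange(Y.min()+.005,Y.max()-.008,.004)
e=np.array([np.percentile(X[abs(Y-y)<.002],1) for y in ys]);k=np.polyfit(ys,e,1)
g=abs(e-np.polyval(k,ys))<.002;k=np.polyfit(ys[g],e[g],1)
print("deck edge slope deg",np.degrees(np.arctan(k[0])),"sled yaw",13.6-np.degrees(np.arctan(k[0])),"edge x",np.median(e),"ymax",np.percentile(Y,99.8))
o=np.array([.544,.0825]);print("expected edge",o@sx-.08,"ymax",o@sy+.055)
m=(P[...,2]>.0345)&(P[...,2]<.045)&(np.arange(512)[None]>320)&(np.arange(512)[None]<370)&(np.arange(384)[:,None]<250)
v,u=np.nonzero(m);W=fray(c,u,v,.038)[:,:2];X=W@sx;Y=W@sy
print("wall",m.sum(),X.min()-o@sx,X.max()-o@sx,Y.min()-o@sy,Y.max()-o@sy)
E
```

```text
top z-p 0.012485956806012222 [  195   162   120   170 16537]
long -0.05169209403253665 0.04782408776340628 jaw [-0.02558633  0.02878639]
((-1.9292449951171875, 1.5468463897705078), (99.49507904052734, 58.96969223022461), 0.039049211889505386)
edge slopes deg [ 0.73609473 -0.37457273]
deck edge slope deg 0.029409227016726925 sled yaw 13.570590772983273 edge x 0.46577016409159444 ymax 0.007404126567679011
expected edge 0.46814600864569283 ymax 0.007269473019921098
wall 408 -0.06224131892624091 -0.02908503130862461 -0.11752838681756922 -0.09256766512423403
```

```bash
python3 -c "
from h import *
go(.569,-.157,.15,103.6)"
```

```text
to (0.569, -0.157, 0.15, 103.6): t [-4.7   3.96 -0.17] w [-0.001 -0.001 -0.007]
```

```bash
python3 -m creep '[{"grip":0.4,"translation":[-2.5,2,-0.1],"twist":[0,0,-0.007]},{"grip":0.4,"translation":[-4.7,4,-0.1],"twist":[0,0,-0.007]},{"grip":0.4,"translation":[-4.7,4,-0.1],"twist":[0,0,-0.007]},{"grip":0.4,"translation":[-4.7,4,-0.1],"twist":[0,0,-0.007]},{"grip":0.4,"translation":[-4.7,4,-0.1],"twist":[0,0,-0.007]}]' >/dev/null;python3 - <<'E'
from h import *
st();c=bot.read_camera("wrist");np.savez("w3",**c);st()
cv2.imwrite("pics/w3.png",cv2.resize(c["frame"][100:330,260:512,::-1],None,fx=3,fy=2.6,interpolation=cv2.INTER_CUBIC))
E
```

```text
clk 5.0 p [ 0.5692 -0.1568  0.1488] yaw 103.6 tilt [-0.003  0.001] F [-0.5 -1.4 -3.8] w 0.0486
clk 5.05 p [ 0.5691 -0.1565  0.1491] yaw 103.64 tilt [-0.003  0.001] F [-0.4  1.2 -2.3] w 0.0483
```

View pics/w3.png

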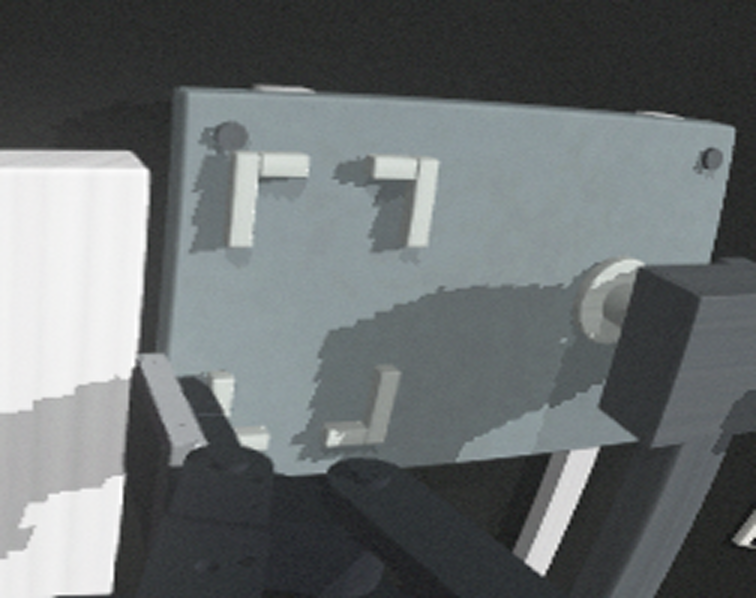

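The crop shows all four L-walls, with outer corners near (232,153), (438,158), (215,440) and (385,443) in the crop. Next I cast their tops.

```bash
python3 - <<'E'
from h import *
c=dict(np.load("w3.npz"));P=fcloud(c)
o=np.array([.542,.0828]);a=np.radians(13.6);sx=np.array([np.cos(a),np.sin(a)]);sy=np.array([-sx[1],sx[0]])
def loc(u,v,h): D=fray(c,np.array(u,float),np.array(v,float),h)[:,:2]-o; return np.c_[D@sx,D@sy]*1000
def full(cx,cy): return 260+(np.array(cx)+.5)/3-.5,100+(np.array(cy)+.5)/2.6-.5
# hand-read: TL outer, TR outer, BR outer ; expected (-60,-165)(-60,-95)(60,-95)
print(loc(*full([232,438,385],[153,158,443]),.038).round(1))
print("deck corners",loc(*full([178,735],[90,127]),.03).round(1),"exp (-80,-180),(-80,55)")
Q=P[...,:2]-o;X=Q@sx*1000;Y=Q@sy*1000
f=c["frame"].astype(int).sum(2)
for t in(.0345,.036):
  for nm,bx in dict(TL=(-75,-15,-175,-130),TR=(-75,-15,-130,-80),BL=(15,75,-175,-130),BR=(15,75,-130,-80)).items():
    m=(P[...,2]>t)&(P[...,2]<.043)&(X>bx[0])&(X<bx[1])&(Y>bx[2])&(Y<bx[3])
    v,u=np.nonzero(m);L=loc(u,v,.038)
    print(t,nm,len(L),np.percentile(L,[1,99],axis=0).round(1).tolist() if len(L)>5 else "")
E
```

```text
[[ -59.9 -164.4]
 [ -60.1  -94.4]
 [  59.8  -93.2]]
deck corners [[ -80.1 -180.1]
 [ -79.3   54.1]] exp (-80,-180),(-80,55)
0.0345 TL 459 [[-59.9, -163.6], [-25.9, -140.1]]
0.0345 TR 388 [[-60.0, -118.3], [-26.7, -94.0]]
0.0345 BL 145 [[25.0, -163.3], [59.1, -140.2]]
0.0345 BR 308 [[25.1, -118.1], [59.7, -94.2]]
0.036 TL 407 [[-59.8, -163.4], [-25.9, -140.1]]
0.036 TR 340 [[-60.0, -117.1], [-26.7, -94.0]]
0.036 BL 128 [[25.7, -163.2], [59.3, -140.3]]
0.036 BR 257 [[25.8, -117.7], [59.7, -94.3]]
```

```bash
python3 -c "
from h import *
go(.5742,-.0423,.15,103.6);go(.5742,-.0423,.06,103.6)"
```

```text
to (0.5742, -0.0423, 0.15, 103.6): t [10.98  3.19 -0.08] w [-0.002 -0.002  0.001]
to (0.5742, -0.0423, 0.06, 103.6): t [10.97  3.21  8.92] w [-0.002 -0.002  0.001]
```

```bash
python3 -m creep '[{"grip":0.4,"translation":[4,1.2,0],"twist":[-0.002,-0.002,0]},{"grip":0.4,"translation":[8,2.3,0],"twist":[-0.002,-0.002,0.001]},{"grip":0.4,"translation":[10.97,3.2,1],"twist":[-0.002,-0.002,0.001]},{"grip":0.4,"translation":[10.97,3.2,4],"twist":[-0.002,-0.002,0.001]},{"grip":0.4,"translation":[10.97,3.2,7],"twist":[-0.002,-0.002,0.001]},{"grip":0.4,"translation":[10.97,3.2,8.9],"twist":[-0.002,-0.002,0.001]},{"grip":0.4,"translation":[10.97,3.2,8.9],"twist":[-0.002,-0.002,0.001]},{"grip":0.4,"translation":[10.97,3.2,8.9],"twist":[-0.002,-0.002,0.001]}]' >/dev/null; python3 -c "
from h import *
st();go(.5742,-.0423,.0345,103.6)"
```

```text
clk 5.72 p [ 0.5744 -0.0422  0.0606] yaw 103.65 tilt [-0.    -0.001] F [ 0.6 -0.2 -1.6] w 0.0484
to (0.5742, -0.0423, 0.0345, 103.6): t [-0.01 -0.02  2.61] w [-0.     0.001  0.001]
```

```bash
python3 -m creep '[{"grip":0.4,"translation":[0,0,1],"twist":[0,0,0]},{"grip":0.4,"translation":[0,0,1.6],"twist":[0,0,0]},{"grip":0.4,"translation":[0,0,2.0],"twist":[0,0,0]},{"grip":0.4,"translation":[0,0,2.2],"twist":[0,0,0]},{"grip":0.4,"translation":[0,0,2.4],"twist":[0,0,0]},{"grip":0.4,"translation":[0,0,2.5],"twist":[0,0,0]},{"grip":0.4,"translation":[0,0,2.5],"twist":[0,0,0]},{"grip":0.4,"translation":[0,0,2.5],"twist":[0,0,0]}]' >/dev/null; python3 -c "
from h import *
st();go(.5742,-.0423,.0345,103.6)"
```

```text
clk 6.38 p [ 0.5756 -0.0426  0.0361] yaw 103.64 tilt [ 0.002 -0.001] F [-0.3 -0.3 -3.2] w 0.048
to (0.5742, -0.0423, 0.0345, 103.6): t [ 0.06 -0.13  0.16] w [0.002 0.002 0.001]
```

```bash
python3 -m creep '[{"grip":0.4,"translation":[0,0,0.1],"twist":[0,0,0]},{"grip":0.4,"translation":[0,0,0.2],"twist":[0,0,0]},{"grip":0.4,"translation":[0,0,0.2],"twist":[0,0,0]},{"grip":0.4,"translation":[0,0,0.2],"twist":[0,0,0]}]' >/dev/null; python3 -c "
from h import *
st()"
```

```text
clk 6.72 p [ 0.5756 -0.0426  0.0349] yaw 103.65 tilt [ 0.003 -0.001] F [-3.2 -0.4  5.9] w 0.0482
```

```bash
python3 -m creep '[{"grip":0.7,"translation":[0,0,0.2],"twist":[0,0,0]},{"grip":0.8,"translation":[0,0,0.1],"twist":[0,0,0]},{"grip":0.8,"translation":[0,0,0.1],"twist":[0,0,0]},{"grip":0.8,"translation":[0,0,0.1],"twist":[0,0,0]},{"grip":0.8,"translation":[0,0,-2],"twist":[0,0,0]},{"grip":0.8,"translation":[0,0,-6],"twist":[0,0,0]},{"grip":0.8,"translation":[0,0,-10],"twist":[0,0,0]},{"grip":0.8,"translation":[0,0,-14],"twist":[0,0,0]}]' >/dev/null; python3 -c "
from h import *
st();go(.55,-.1,.20,103.6)"
```

```text
clk 7.38 p [ 0.5751 -0.0423  0.1754] yaw 103.65 tilt [ 0.002 -0.001] F [ 0.6 -0.6 -0. ] w 0.0681
to (0.55, -0.1, 0.2, 103.6): t [-5.02 -3.8  -2.46] w [0.001 0.002 0.001]
```

```bash
python3 - <<'E'
from h import *
c=bot.read_camera("wrist");np.savez("w4",**c);save("w4",c);st()
P=fcloud(c);o=np.array([.5418,.0837]);a=np.radians(13.6);sx=np.array([np.cos(a),np.sin(a)]);sy=np.array([-sx[1],sx[0]])
Q=P[...,:2]-o;X=Q@sx*1000;Y=Q@sy*1000
for nm,zl,zh,bx,h in(("block",.043,.054,(-60,60,-165,-95),.048),("handle",.138,.165,(-40,40,45,110),.152),("coupler",.098,.112,(-40,40,-40,40),.105)):
    m=(P[...,2]>zl)&(P[...,2]<zh)&(X>bx[0])&(X<bx[1])&(Y>bx[2])&(Y<bx[3]);v,u=np.nonzero(m)
    if len(v)<5: print(nm,len(v));continue
    D=fray(c,u,v,h)[:,:2]-o;L=np.c_[D@sx,D@sy]*1000
    r=cv2.minAreaRect(L.astype(np.float32));print(nm,len(v),np.median(P[m][:,2]).round(4),np.round(r[0],1),np.round(r[1],1),round(r[2],2),np.percentile(L,[1,99],axis=0).round(1).tolist())
go(.5258,.1498,.20,103.6)
E
```

```text
clk 7.43 p [ 0.5799 -0.0427  0.1845] yaw 103.65 tilt [ 0.018 -0.003] F [ 2.1 -0.8  5.6] w 0.0688
block 5261 0.047 [   1.7 -129. ] [98.  50.1] 0.08 [[-47.2, -153.5], [49.6, -104.7]]
handle 557 0.1485 [-2.9 59.8] [24.9 29.1] 88.85 [[-16.8, 47.8], [11.1, 71.5]]
coupler 4466 0.104 [ 4.4 -0.9] [71.  62.3] 0.15 [[-30.1, -31.0], [37.9, 29.1]]
to (0.5258, 0.1498, 0.2, 103.6): t [19.97 -0.69 -1.71] w [0.017 0.007 0.001]
```

View pics/w4.png

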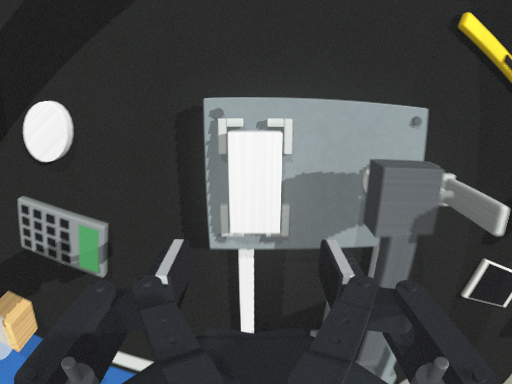

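The block sits at (255,182) inside the four walls, flat (top at 47 mm measured) and square (0.08°). The handle runs from (450,185) to (495,215). Next I move over the handle.

```bash
python3 -m creep '[{"grip":0.5,"translation":[1,0,-3.5],"twist":[0.008,0.003,0]},{"grip":0.5,"translation":[5,-0.1,-4],"twist":[0.017,0.007,0.001]},{"grip":0.5,"translation":[9,-0.3,-4],"twist":[0.017,0.007,0.001]},{"grip":0.5,"translation":[13,-0.5,-4],"twist":[0.017,0.007,0.001]},{"grip":0.5,"translation":[17,-0.6,-4],"twist":[0.017,0.007,0.001]},{"grip":0.5,"translation":[20,-0.7,-3],"twist":[0.017,0.007,0.001]},{"grip":0.5,"translation":[20,-0.7,-2],"twist":[0.017,0.007,0.001]},{"grip":0.5,"translation":[20,-0.7,-2],"twist":[0.017,0.007,0.001]}]' >/dev/null; python3 - <<'E'
from h import *
st();c=bot.read_camera("wrist");np.savez("w5",**c);save("w5",c);st()
P=fcloud(c);o=np.array([.5418,.0837]);a=np.radians(13.6);sx=np.array([np.cos(a),np.sin(a)]);sy=np.array([-sx[1],sx[0]])
Q=P[...,:2]-o;X=Q@sx*1000;Y=Q@sy*1000
for nm,zl,zh,bx,h in(("handle",.143,.16,(-30,30,50,90),.152),("coupler",.098,.112,(-40,40,-40,40),.105)):
    m=(P[...,2]>zl)&(P[...,2]<zh)&(X>bx[0])&(X<bx[1])&(Y>bx[2])&(Y<bx[3]);v,u=np.nonzero(m)
    if len(v)<5: print(nm,len(v));continue
    D=fray(c,u,v,h)[:,:2]-o;L=np.c_[D@sx,D@sy]*1000
    r=cv2.minAreaRect(L.astype(np.float32));print(nm,len(v),np.median(P[m][:,2]).round(4),np.round(r[0],1),np.round(r[1],1),round(r[2],2),np.percentile(L,[1,99],axis=0).round(1).tolist())
go(.5258,.1498,.115,103.6)
E
```

```text
clk 8.1 p [0.5198 0.1514 0.1917] yaw 103.78 tilt [-0.019  0.   ] F [-0.   0.8 -0.7] w 0.0427
clk 8.15 p [0.5206 0.1504 0.1925] yaw 103.67 tilt [-0.018  0.   ] F [0.3 0.2 1.1] w 0.0428
handle 606 0.1506 [-1.8 68.9] [26.4 10.9] 0.18 [[-15.0, 63.6], [11.4, 74.4]]
coupler 4815 0.104 [4.3 2. ] [60.5 70.7] 89.98 [[-30.2, -27.2], [37.4, 31.6]]
to (0.5258, 0.1498, 0.115, 103.6): t [-0.22  0.62  7.74] w [-0.017 -0.004  0.001]
```

View pics/w5.png

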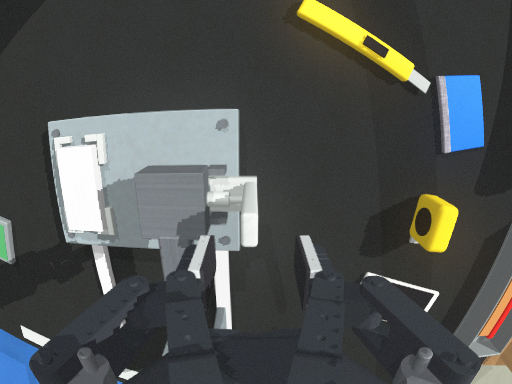

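The wrist view shows the handle plate at (250,212), upright, with the coupler at (172,203). The jaws straddle the plate's y position.

```bash
python3 -m creep '[{"grip":0.5,"translation":[0,0.6,0],"twist":[-0.017,-0.004,0]},{"grip":0.5,"translation":[0,0.6,0],"twist":[-0.017,-0.004,0]},{"grip":0.5,"translation":[0,0.6,0],"twist":[-0.017,-0.004,0]}]' >/dev/null; python3 -c "
from h import *
st();go(.5247,.15,.113,103.6)"
```

```text
clk 8.4 p [0.528  0.1509 0.1941] yaw 103.49 tilt [0.003 0.002] F [ 0.1 -1.  -0.6] w 0.0425
to (0.5247, 0.15, 0.113, 103.6): t [-0.01 -0.37  8.11] w [ 0.003 -0.001 -0.002]
```

```bash
python3 -m creep '[{"grip":0.5,"translation":[0,-0.3,1.5],"twist":[0.002,0,0]},{"grip":0.5,"translation":[0,-0.3,3.5],"twist":[0.002,0,0]},{"grip":0.5,"translation":[0,-0.3,5.5],"twist":[0.002,0,0]},{"grip":0.5,"translation":[0,-0.3,7],"twist":[0.002,0,0]},{"grip":0.5,"translation":[0,-0.3,7.8],"twist":[0.002,0,0]},{"grip":0.5,"translation":[0,-0.3,8.1],"twist":[0.002,0,0]},{"grip":0.5,"translation":[0,-0.3,8.1],"twist":[0.002,0,0]},{"grip":0.5,"translation":[0,-0.3,8.1],"twist":[0.002,0,0]}]' >/dev/null; python3 -c "
from h import *
st()"; python3 -m creep '[{"grip":0.3,"translation":[0,0,0],"twist":[0,0,0]},{"grip":0.2,"translation":[0,0,0],"twist":[0,0,0]},{"grip":0.1,"translation":[0,0,0],"twist":[0,0,0]},{"grip":0,"translation":[0,0,0],"twist":[0,0,0]},{"grip":0,"translation":[0,0,0],"twist":[0,0,0]},{"grip":0,"translation":[0,0,0],"twist":[0,0,0]},{"grip":0,"translation":[0,0,0],"twist":[0,0,0]},{"grip":0,"translation":[0,0,0],"twist":[0,0,0]}]' 100 >/dev/null; python3 -c "
from h import *
st()"
```

```text
clk 9.07 p [0.5251 0.1511 0.1134] yaw 103.56 tilt [0.001 0.001] F [-0.4  0.6  1. ] w 0.0431
clk 9.73 p [0.5252 0.1502 0.1136] yaw 103.62 tilt [ 0.002 -0.001] F [ 1.3 -5.6  3.4] w 0.0112
```

```bash
python3 -m creep '[{"grip":0,"translation":[0.3,0,0],"twist":[0,0,0]},{"grip":0,"translation":[0.7,0,0],"twist":[0,0,0]},{"grip":0,"translation":[1.1,0,0],"twist":[0,0,0]},{"grip":0,"translation":[1.5,0,0],"twist":[0,0,0]},{"grip":0,"translation":[1.9,0,0],"twist":[0,0,0]},{"grip":0,"translation":[2.2,0,0],"twist":[0,0,0]},{"grip":0,"translation":[2.2,0,0],"twist":[0,0,0]},{"grip":0,"translation":[2.2,0,0],"twist":[0,0,0]}]' >/dev/null; python3 -c "
from h import *
st()"; python3 -m creep '[{"grip":0,"translation":[0.2,0,0],"twist":[0,0,0]},{"grip":0,"translation":[0.4,0,0],"twist":[0,0,0]},{"grip":0,"translation":[0.4,0,0],"twist":[0,0,0]}]' >/dev/null; python3 -c "
from h import *
st()"
```

```text
clk 10.4 p [0.5203 0.1707 0.1135] yaw 103.66 tilt [ 0.003 -0.002] F [ 2.5 -9.3  2.8] w 0.0105
clk 10.65 p [0.5197 0.1729 0.1134] yaw 103.7 tilt [ 0.003 -0.006] F [  4.2 -15.2   3.2] w 0.0109
```

The force jumped from 9.7 to 15.8 N at 23.4 mm of travel, so the latch is at its stop. Next I lift along the arc.

```bash
python3 -m creep '[{"grip":0,"translation":[0,0.05,-0.4],"twist":[0.02,0,0]},{"grip":0,"translation":[0,0.15,-1],"twist":[0.05,0,0]},{"grip":0,"translation":[0,0.33,-1.99],"twist":[0.1,0,0]},{"grip":0,"translation":[0,0.58,-2.96],"twist":[0.15,0,0]},{"grip":0,"translation":[0,0.86,-3.93],"twist":[0.2,0,0]},{"grip":0,"translation":[0,0.86,-3.93],"twist":[0.2,0,0]}]'; python3 -c "
from h import *
st()"
```

```text
clock: 11.15
position: [0.5282, 0.1748, 0.153]
eef_rot: [[-0.236, 0.952, -0.194], [0.972, 0.23, -0.053], [-0.006, -0.201, -0.98]]
ft_force: [0.1, -13.7, -0.4]
width: 0.0111
clk 11.15 p [0.5282 0.1748 0.153 ] yaw 103.62 tilt [-0.194 -0.053] F [  0.1 -13.7  -0.4] w 0.0111
```

```bash
python3 -m creep '[{"grip":0,"translation":[0,0.15,-1],"twist":[0.05,0,0]},{"grip":0,"translation":[0,0.33,-1.99],"twist":[0.1,0,0]},{"grip":0,"translation":[0,0.58,-2.96],"twist":[0.15,0,0]},{"grip":0,"translation":[0,0.86,-3.93],"twist":[0.2,0,0]},{"grip":0,"translation":[0,1.05,-4.5],"twist":[0.23,0,0]},{"grip":0,"translation":[0,1.05,-4.5],"twist":[0.23,0,0]},{"grip":0,"translation":[0,1.05,-4.5],"twist":[0.23,0,0]},{"grip":0,"translation":[0,1.05,-4.5],"twist":[0.23,0,0]}]'>/dev/null; python3 - <<'E'
from h import *
st()
c=bot.read_camera("scene");c2=bot.read_camera("side");np.savez("end",**c)
im=np.hstack([cv2.resize(c["frame"][150:300,130:330],(400,300),interpolation=2),cv2.resize(c2["frame"][130:280,170:370],(400,300),interpolation=2)])
cv2.imwrite("pics/end.png",im[:,:,::-1])
P=cloud(c);o=np.array([.5418,.0837]);a=np.radians(13.6);sx=np.array([np.cos(a),np.sin(a)]);sy=np.array([-sx[1],sx[0]])
for n,d in(("scene",c),("side",c2)):
    P=cloud(d);Q=P[...,:2]-o;X=Q@sx*1000;Y=Q@sy*1000
    m=(X>-70)&(X<60)&(abs(Y)<28)&(P[...,2]>.12);print(n,"coupler z range",np.percentile(P[m][:,2],[2,50,98]).round(3) if m.any() else "",m.sum())
    m=(P[...,2]>.042)&(P[...,2]<.054)&(X>-56)&(X<56)&(Y>-160)&(Y<-100)
    if m.sum()>9: print(n,"block",cv2.minAreaRect(np.c_[X[m],Y[m]].astype(np.float32)),np.median(P[m][:,2]))
st()
E
```

```text
clk 11.82 p [0.5461 0.1791 0.1941] yaw 103.6 tilt [-0.405 -0.104] F [  0.1 -11.8   0.2] w 0.0108
scene coupler z range [0.166 0.183 0.198] 344
scene block ((3.8923797607421875, -128.9698486328125), (102.35762023925781, 50.3809814453125), 0.009517926722764969) 0.04741325278533338
side coupler z range [0.158 0.515 0.587] 483
side block ((4.4875030517578125, -133.50880432128906), (52.0439453125, 99.8626708984375), 88.76422119140625) 0.04640752300124698
clk 11.92 p [0.5461 0.1791 0.1941] yaw 103.6 tilt [-0.404 -0.104] F [  1.6 -12.1   0.4] w 0.0108
```

View pics/end.png

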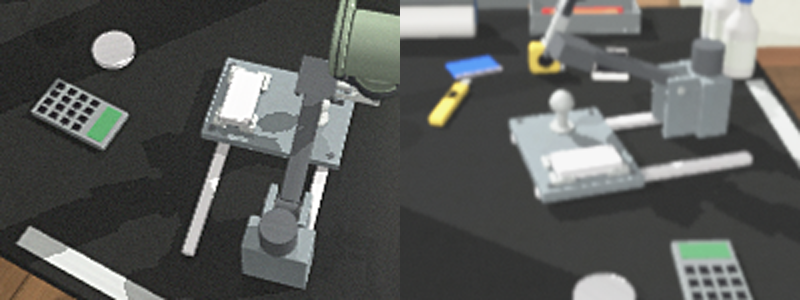

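The picture shows the tongue raised at left and right, the ball bare at (562,105), and the block flat within the corner walls. The arm is still, so I hand the job in.

```bash
python3 -c "
from h import *
st();print(bot.job_done())"
```

```text
clk 11.92 p [0.5461 0.1791 0.1941] yaw 103.6 tilt [-0.404 -0.104] F [  1.6 -12.1   0.4] w 0.0108
the job is handed in; nothing more can be done
None
```

The block is in its pocket and released, and the sled is unhitched. I handed the job in at 11.9 s with the arm still holding the coupler up.

- **Block:** A close view after release put it flat, square within 0.1° and inside all four walls. It read about 1.7 mm off centre along its length, within the 2 mm of play. The final scene and side views put its top at 46–47 mm (48 nominal, and these cameras read about 1 mm low).
- **Disagreement:** Those two views put the block about 4 mm off centre along its length, and the side view 3.5 mm across it. That is more than the pocket's play, so I put it down to calibration error and coarser pixels and trusted the close view.
- **Latch:** With the tongue still down, I pulled the handle out about 23.4 mm. The force then rose from about 10 N to 16 N, so I took it to be at its stop.
- **Coupler:** I raised the tongue about 0.43 rad, which lifts the coupler about 84 mm. The final side view shows the ball bare. At hand-in the side force was still about 12 N, so the latch was still being held out.
- **Other items:** I did not measure them again. I saw no contact with any of them and no unexpected forces.

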